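# Stack the empty tote on the loaded one, turned end for end

### The arm

A 6-joint arm with a two-finger parallel gripper is mounted at the origin on the work surface. World frame = base frame: x ahead of the robot, y to its left, z up, the work surface at z = 0. Lengths are in m, angles in degrees, forces in N, time in s.
With the tool pointing down it reaches from about 0.25 to 0.725 m from the base axis. Payload 9.7 kg.
Tool frame: the origin (TCP) lies between the finger pads; the fingertips stand bot.tcp_to_tips ahead of it and the grasp point (between the pads) lies 11 mm behind it (bot.tcp_to_tips is the distance from the TCP to the fingertips, in m); z points along the fingers, y is the line along which they close (so a half turn about z gives the same grasp; the last joint's range is limited). The gripper opens to 85 mm and grips with 20 to 120 N. Pads are 22 mm wide; open, the fingers measure 114 mm over their backs; the gripper's body (76 mm by 85 mm) begins 54 mm behind the grasp point. The pads swing forward as they close: fully open they stand 13 mm farther back than shut.
Start: joints at [75.688, 4.979, 10.078, 95.1, 0, 90], TCP at [0.136, 0.533, 0.202] pointing down, gripper open.
Joint ranges: [-179.16, 179.16], [-48.56, 103.87], [-65.8, 70.77], [-126.05, 130.52], [-82.76, 87.17], [-180, 180]. Speed limits (degrees/s): [127.2, 127.2, 147.25, 180, 180, 180].

### API

Orientations are given as [roll, pitch, yaw] about the fixed x, y, z axes, in that order (R = Rz(yaw) Ry(pitch) Rx(roll)).
In Python, from workcell import bot gives the robot as it stands. The module is installed in compiled form; this text tells all that it offers.
- The arm moves only by the tool carry_out, never from a script. Its arguments are lists of equal length, an entry for each row: "linear": the shift along the world's x, y, z normalised to -1 to 1, where 1 is 2 cm, a list of three; "rotation": the turn, a rotation vector about the world's x, y, z normalised to -1 to 1, where 1 is 8 degrees, a list of three; "grip": the closure, from -1 (fully open) to 1 (shut). In form: {"linear": [[tx, ty, tz], ...], "rotation": [[rx, ry, rz], ...], "grip": [grip, ...]}. A call has 1 to 12 rows; each row shifts and turns the commanded pose from where the row before left it; what a row does not reach is not made up. A row lasts 1/10 s, in which the tool goes at most 50 mm and 8.59 degrees, less where a joint would pass 70% of its speed; a pose out of reach is approached as far as the arm can. A call with a number of a shift or a turn outside -1 to 1 is refused whole. A call with a gripper value outside its range is refused whole. The fingers move at their own pace and stop on an object; "grip_force" is the grip in N (left out, the last holds). Time passes only in rows, so rows that do not move let the fingers close. It gives the time, the measured TCP pose, the force, the opening and the grip force at its end, in the units of the state.
- bot.get_obs(): the state, without advancing time (a new reading comes with each control period).
- bot.camera(name): name is "scene" or "top"; returns the picture (420x560x3 uint8, blue, green, red); there is no depth.
- bot.camera_model(name): a dict with "fx", "fy", "cx", "cy" (pixels), "distortion" ([k1, k2, p1, p2, k3] as OpenCV has them; the pictures are not rectified), "camera_from_world" (4x4, takes a point from world to camera coordinates). Camera axes: x right, y up, looking along -z (the intrinsics and any distortion apply to the point x, -y, -z); pixel columns grow to the right and rows downward; lengths in m; the calibration is good to about 2 mm. A picture is of the moment at which its call begins. camera_model takes no time and is no camera call.
- bot.job_done(): hands the job in; it is judged then, once.
The state is a dict: "time": time; "q": joint angles; "qd": joint speeds; "joint_efforts": joint torques, N m; "ee_pos": TCP position; "tcp_rot": TCP orientation; "wrist_force": force on the tool from outside, world axes, zero at the start; "torque": the same for the moment, N m; "opening": finger opening in m; "grasp_force": force on a finger pad.
Only numpy, scipy, OpenCV 4.12 (cv2) and the standard library are available. Lean on these libraries where they do the work, as an engineer would, in place of code of your own. Each camera call takes 0.05 s, during which the arm holds its last target. There are 200 camera calls.

### The job

Two matching blue stepped totes stand on the optical bench: one empty, one holding small optics parts. Put the empty one on the loaded one, turned end for end so that it stands level on the loaded tote's steps instead of nesting down onto the parts: its one-step end goes over the loaded tote's two-step end. Set it down gently rather than dropping it, leave the loaded tote and the open-front hopper bin where they are, and let go.

Things in the scene. Friction and masses are not known exactly. Their poses are not given: they have to be found in the camera images.
- empty_tote: Empty blue stepped tote, 130 (x) x 68 (y) x 60 mm high, 0.1 to 0.25 kg, upright. Origin: centre of underside; +x points to its one-step end, at the start away from the robot within 30 deg. Vertical rim band 3 mm thick, 38 to 60 mm up, all round: grip across its long sides (68 mm) at mid-length, where it balances. Below, walls lean in to a foot of 102 x 43 mm, hollow under each step.
- empty_tote_one_step_end (a point): Top of the empty tote's rim, middle of its one-step end: 65 mm along +x from the centre, 60 mm up. Steps are flat ledges 26 mm long inside the mouth, 8 mm below the rim: one, 15 mm wide, in the middle of the +x end; two, 20 mm wide, in the corners of the -x end.
- loaded_tote: Same tote (same origin, axes, steps, start heading), 0.85 kg, small metal parts fast in it up to 41 mm; stands on the bench, slides if pushed. The empty tote, turned end for end, drops 8 mm into its mouth with about 8 mm play all round and rests on its three steps, underside 52 mm above this one's; the same way round it would sink further, onto the parts.
- hopper_bin: Bystander: blue straight-sided open-front parts bin without steps, 133 x 70 x 60 mm, low end towards -x, one black part inside. Origin: centre of its underside. To be left alone.

How it is judged:
By the outcome, as a careful person would: the job done as asked, in the order asked, and still so for the second after the job is handed in, with the robot touching nothing.
It also fails if it takes over 40 s, if anything falls off the work surface, if the arm or the gripper's body presses on something with over 40 N, if the wrist force passes 120 N, or if a joint passes its speed limit or range.

## Working session

There is one attempt and no reset: what is moved stays moved. The work goes in short steps, Python scripts to look and compute and a tool call to move; the robot and the scene stay as the last step left them, time stands still between calls to the robot, and variables do not carry over. Pictures are saved under pics/ and viewed, at most 10 in all, crops included, and the job is handed in when it is done.

Besides the shell and the picture viewer there is one more tool, called as a command line: name --argument value ..., lists and objects as JSON in quotes. carry_out: Moves the arm, as the interface text tells. Its arguments: {"type":"object","properties":{"linear":{"type":"array","items":{"type":"array","items":{"type":"number"}}},"rotation":{"type":"array","items":{"type":"array","items":{"type":"number"}}},"grip":{"type":"array","items":{"type":"number"}},"grip_force":{"type":"number"}},"required":["linear","rotation","grip"]}

```bash
mkdir -p pics; python3 - <<'E'
from workcell import bot
import cv2
for n in("scene","top"):
    cv2.imwrite(f"pics/{n}0.png",bot.camera(n)); m=bot.camera_model(n); print(n,m)
print(bot.get_obs(),bot.tcp_to_tips)
E
```

```text
scene {'fx': 443.1655146753276, 'fy': 443.1655146753276, 'cx': 275.8848549187607, 'cy': 215.9765162451536, 'distortion': array([0.04144399, 0.        , 0.        , 0.        , 0.        ]), 'camera_from_world': array([[ 0.00400415,  0.99995621, -0.00845835,  0.00859179],
       [-0.75462161,  0.00857155,  0.65610423,  0.36564295],
       [ 0.656148  ,  0.00375571,  0.75462289, -1.45482599],
       [ 0.        ,  0.        ,  0.        ,  1.        ]])}
top {'fx': 529.6265772273455, 'fy': 529.6265772273455, 'cx': 279.64490809251157, 'cy': 225.79595612232234, 'distortion': array([-0.08456689,  0.        ,  0.        ,  0.        ,  0.        ]), 'camera_from_world': array([[-0.02144498, -0.99963233,  0.01659299, -0.01119766],
       [ 0.98261091, -0.01801229,  0.18480086, -0.55864498],
       [-0.18443403,  0.0202675 ,  0.9826359 , -1.1909817 ],
       [ 0.        ,  0.        ,  0.        ,  1.        ]])}
{'time': 0.1, 'q': array([7.56859323e+01, 5.00856047e+00, 1.00385320e+01, 9.50996339e+01,
       9.05874030e-04, 8.99997471e+01]), 'qd': array([ 0.05896148,  0.03334994,  0.10453326,  0.05097533,  0.08771009,
       -0.00192899]), 'joint_efforts': array([ 5.84768277e-04, -5.21561694e+01,  4.65653872e+01,  1.59179885e-02,
       -5.28008366e-05, -2.08739931e-05]), 'ee_pos': array([0.13591527, 0.53269046, 0.20164398]), 'tcp_rot': array([-1.79930338e+02, -9.06180884e-04,  1.65686184e+02]), 'wrist_force': array([ 1.08888993,  0.45447817, -0.17904477]), 'torque': array([-0.02272423, -0.00014706, -0.00944021]), 'grasp_force': 0.0, 'opening': 0.08546705517578454} 0.008
```

View pics/top0.png

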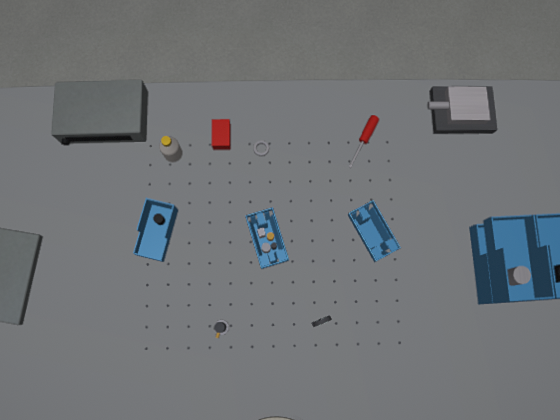

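View pics/scene0.png

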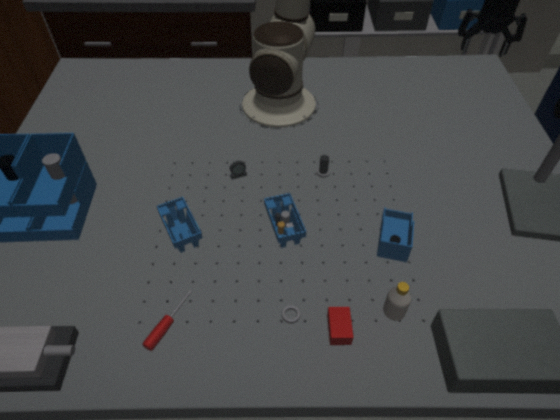

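The top view shows the hopper at (156,230), the loaded tote at (267,238) and the empty tote at (374,230). In the scene view the empty tote is at (180,222) and the loaded one at (285,219).

```bash
python3 - <<'E'
import cv2,numpy as np
t=cv2.imread("pics/top0.png"); s=cv2.imread("pics/scene0.png")
z=lambda im,x,y,w,h:cv2.resize(im[y:y+h,x:x+w],(400,300),interpolation=cv2.INTER_CUBIC)
o=np.vstack([np.hstack([z(t,217,185,100,100*3//4+25)if 0 else z(t,212,197,108,81),z(t,320,190,108,81)]),np.hstack([z(s,240,185,88,66),z(s,136,190,88,66)])])
cv2.imwrite("pics/zoom0.png",cv2.convertScaleAbs(o,alpha=1.5))
E
cat > h.py <<'E'
import cv2,numpy as np
from workcell import bot
from scipy.optimize import least_squares
def proj(n,P):
    m=bot.camera_model(n);T=m["camera_from_world"]
    c=np.asarray(P)@T[:3,:3].T+T[:3,3]; c=c*[1,-1,-1]
    K=np.array([[m["fx"],0,m["cx"]],[0,m["fy"],m["cy"]],[0,0,1]])
    return cv2.projectPoints(c.reshape(-1,1,3),np.zeros(3),np.zeros(3),K,m["distortion"])[0][:,0]
def unproj(n,uv,z):
    uv=np.asarray(uv,float).reshape(-1,2)
    f=lambda p:(proj(n,np.c_[p.reshape(-1,2),np.full(len(uv),z)])-uv).ravel()
    return least_squares(f,np.tile([.45,0],len(uv))).x.reshape(-1,2)
def tote(x,y,yaw,z0=0,pts=None):
    a,b=.065,.034
    pts=np.array([[a,b,.06],[a,-b,.06],[-a,-b,.06],[-a,b,.06],[a,b,.038],[a,-b,.038],[-a,-b,.038],[-a,b,.038],[.051,.0215,0],[.051,-.0215,0],[-.051,-.0215,0],[-.051,.0215,0]]) if pts is None else pts
    c,s=np.cos(yaw),np.sin(yaw)
    return np.c_[pts[:,0]*c-pts[:,1]*s+x,pts[:,0]*s+pts[:,1]*c+y,pts[:,2]+z0]
def mask(im,seed,r=55):
    h=cv2.cvtColor(im,cv2.COLOR_BGR2HSV)
    m=cv2.inRange(h,(98,110,25),(125,255,255))
    w=np.zeros_like(m);cv2.circle(w,seed,r,255,-1);return m&w
def fit(ims,seeds,g,z0=0):
    # silhouette hull fit in several views, IoU by supersampled masks
    tg={}
    for n in ims:
        m=mask(ims[n],seeds[n]); k,l,st,_=cv2.connectedComponentsWithStats(m)
        i=1+np.argmax(st[1:,4]); pts=np.argwhere(l==i)[:,::-1].astype(np.int32)
        H=cv2.convexHull(pts); M=np.zeros(m.shape,np.uint8);cv2.fillConvexPoly(M,H,255)
        tg[n]=cv2.resize(M,None,fx=8,fy=8,interpolation=cv2.INTER_NEAREST)
    def cost(p):
        c=0
        for n in tg:
            uv=proj(n,tote(*p,z0))
            q=np.round((uv+.5)*8).astype(np.int32); M=np.zeros(tg[n].shape,np.uint8)
            cv2.fillConvexPoly(M,cv2.convexHull(q),255)
            c+=np.count_nonzero(M^tg[n])/np.count_nonzero(tg[n])
        return c
    from scipy.optimize import minimize
    p0=np.array(g)
    S=np.array([p0,p0+[.01,0,0],p0+[0,.01,0],p0+[0,0,.1]])
    r=minimize(cost,p0,method="Nelder-Mead",options=dict(initial_simplex=S,xatol=1e-4,fatol=1e-4))
    return r.x,r.fun
E
python3 - <<'E'
from h import *
ims={n:cv2.imread(f"pics/{n}0.png") for n in("scene","top")}
for nm,sd in dict(empty=dict(top=(374,230),scene=(180,222)),loaded=dict(top=(267,238),scene=(285,219)),hopper=dict(top=(156,230),scene=(396,235))).items():
    g=unproj("top",sd["top"],.03)[0]; yaw0={"empty":.5,"loaded":.25,"hopper":-.25}[nm]
    for use in (("top",),("scene",),("scene","top")):
        p,c=fit({n:ims[n] for n in use},sd,[*g,yaw0]); print(nm,use,p[:2].round(4),np.degrees(p[2]).round(2),round(c,3))
E
```

```text
empty ('top',) [ 0.5433 -0.2437] 26.71 0.03
empty ('scene',) [ 0.5389 -0.2444] 26.37 0.06
empty ('scene', 'top') [ 0.5424 -0.2434] 25.99 0.113
loaded ('top',) [0.5315 0.0091] 15.58 0.03
loaded ('scene',) [0.5272 0.0091] 15.17 0.077
loaded ('scene', 'top') [0.5311 0.0094] 15.9 0.122
hopper ('top',) [0.5554 0.2728] -12.46 0.123
hopper ('scene',) [0.5749 0.2699] -14.93 0.133
hopper ('scene', 'top') [0.5612 0.2735] -12.86 0.4
```

View pics/zoom0.png

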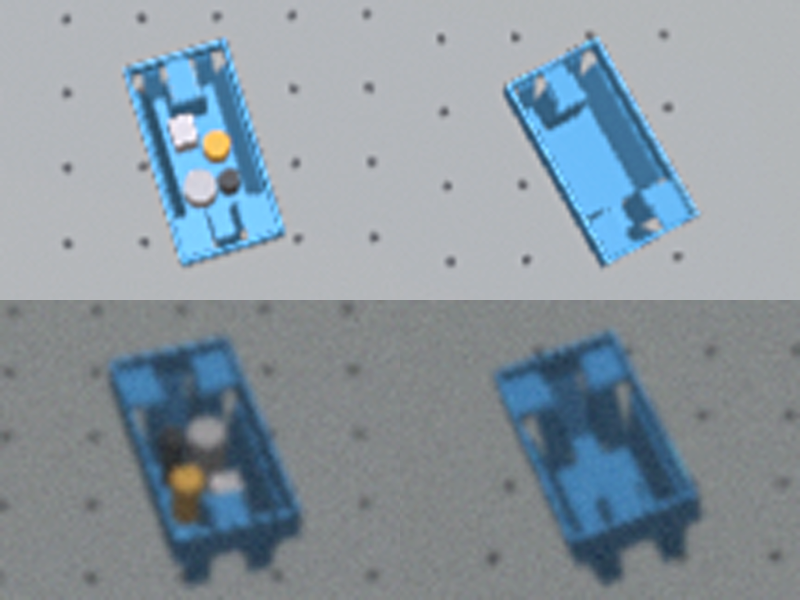

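The zoom shows the one-step end at the far end (+x) of both totes, which agrees with the fitted yaws. The empty tote is at about (0.542,-0.244) with yaw 26.5°, and the loaded one at about (0.530,0.009) with yaw 15.5°. I'm moving towards the empty tote.

carry_out --linear '[[0.46,-0.88,0],[0.46,-0.88,0],[0.46,-0.88,0],[0.46,-0.88,0],[0.46,-0.88,0],[0.46,-0.88,0],[0.46,-0.88,0],[0.46,-0.88,0],[0.46,-0.88,0],[0.46,-0.88,0],[0.46,-0.88,0],[0.46,-0.88,0]]' --rotation '[[0,0,-0.4],[0,0,-0.4],[0,0,-0.4],[0,0,-0.4],[0,0,-0.4],[0,0,-0.4],[0,0,-0.4],[0,0,-0.4],[0,0,-0.4],[0,0,-0.4],[0,0,-0.4],[0,0,-0.4]]' --grip '[-1,-1,-1,-1,-1,-1,-1,-1,-1,-1,-1,-1]'

```text
time: 1.3
ee_pos: [0.2466, 0.3209, 0.202]
tcp_rot: [-180.0, 0.0, 127.2]
wrist_force: [-0.2, 0.7, -0.0]
opening: 0.0853
grasp_force: 0.0
```

```bash
python3 -c "
from workcell import bot
o=bot.get_obs();print(o['time'],o['q'].round(1),o['ee_pos'].round(4),o['tcp_rot'].round(2))"
```

```text
1.3 [ 52.5 -14.7  -8.3  96.5  -0.  105.3] [0.2466 0.3209 0.202 ] [-1.7997e+02  1.0000e-02  1.2716e+02]
```

carry_out --linear '[[0.49,-0.94,0],[0.49,-0.94,0],[0.49,-0.94,0],[0.49,-0.94,0],[0.49,-0.94,0],[0.49,-0.94,0],[0.49,-0.94,0],[0.49,-0.94,0],[0.49,-0.94,0],[0.49,-0.94,0],[0.49,-0.94,0],[0.49,-0.94,0]]' --rotation '[[0,0,-0.42],[0,0,-0.42],[0,0,-0.42],[0,0,-0.42],[0,0,-0.42],[0,0,-0.42],[0,0,-0.42],[0,0,-0.42],[0,0,-0.42],[0,0,-0.42],[0,0,-0.42],[0,0,-0.42]]' --grip '[-1,-1,-1,-1,-1,-1,-1,-1,-1,-1,-1,-1]'

```text
time: 2.5
ee_pos: [0.3641, 0.0953, 0.2021]
tcp_rot: [-180.0, 0.0, 86.8]
wrist_force: [-0.3, 0.2, -0.2]
opening: 0.0856
grasp_force: 0.0
```

carry_out --linear '[[0.49,-0.94,0],[0.49,-0.94,0],[0.49,-0.94,0],[0.49,-0.94,0],[0.49,-0.94,0],[0.49,-0.94,0],[0.49,-0.94,0],[0.49,-0.94,0],[0.49,-0.94,0],[0.49,-0.94,0],[0.49,-0.94,0],[0.49,-0.94,0]]' --rotation '[[0,0,-0.42],[0,0,-0.42],[0,0,-0.42],[0,0,-0.42],[0,0,-0.42],[0,0,-0.42],[0,0,-0.42],[0,0,-0.42],[0,0,-0.42],[0,0,-0.42],[0,0,-0.42],[0,0,-0.42]]' --grip '[-1,-1,-1,-1,-1,-1,-1,-1,-1,-1,-1,-1]'

```text
time: 3.7
ee_pos: [0.4818, -0.1303, 0.2019]
tcp_rot: [-180.0, 0.0, 46.5]
wrist_force: [0.4, -0.2, 0.5]
opening: 0.0854
grasp_force: 0.0
```

carry_out --linear '[[0.49,-0.94,0],[0.49,-0.94,0],[0.49,-0.94,0],[0.49,-0.94,0],[0.49,-0.94,0],[0.49,-0.94,0],[0,0,0]]' --rotation '[[0,0,-0.42],[0,0,-0.42],[0,0,-0.42],[0,0,-0.42],[0,0,-0.42],[0,0,-0.42],[0,0,0]]' --grip '[-1,-1,-1,-1,-1,-1,-1]'

```text
time: 4.4
ee_pos: [0.5408, -0.2439, 0.2009]
tcp_rot: [-179.9, 0.1, 26.3]
wrist_force: [-0.1, 0.2, -0.4]
opening: 0.0854
grasp_force: 0.0
```

carry_out --linear '[[0,0,-0.8],[0,0,-0.9],[0,0,-0.9],[0,0,-0.9],[0,0,-0.9],[0,0,-0.9],[0,0,-0.9],[0,0,-0.9],[0,0,-0.7],[0,0,-0.5],[0,0,0]]' --rotation '[[0,0,0],[0,0,0],[0,0,0],[0,0,0],[0,0,0],[0,0,0],[0,0,0],[0,0,0],[0,0,0],[0,0,0],[0,0,0]]' --grip '[-1,-1,-1,-1,-1,-1,-1,-1,-1,-1,-1]'

```text
time: 5.5
ee_pos: [0.5396, -0.2417, 0.0349]
tcp_rot: [-179.9, 0.1, 26.5]
wrist_force: [0.2, 0.0, 1.1]
opening: 0.0854
grasp_force: 0.0
```

```bash
python3 - <<'E'
from h import *
ims={n:bot.camera(n) for n in("scene","top")}
for n in ims: cv2.imwrite(f"pics/{n}1.png",ims[n])
z=lambda im,x,y,w,h:cv2.resize(im[y:y+h,x:x+w],(400,300),interpolation=cv2.INTER_CUBIC)
cv2.imwrite("pics/zoom1.png",cv2.convertScaleAbs(np.hstack([z(ims["top"],310,180,128,96),z(ims["scene"],125,180,112,84)]),alpha=1.5))
E
```

```text
(no output)
```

View pics/zoom1.png

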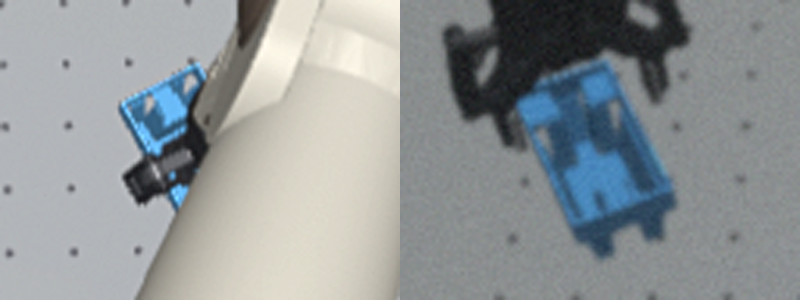

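The scene crop shows both fingers outside the long sides, with tips near zoom pixels (515,140) and (655,100). They look a little towards the near end, so I'm checking with projections.

```bash
python3 - <<'E'
from h import *
im=cv2.imread("pics/scene1.png"); t=cv2.imread("pics/top1.png")
sd=dict(scene=(180,222))
p=np.array([.542,-.244,np.radians(26.5)])
o=bot.get_obs();print(o['ee_pos'],o['tcp_rot'])
y=np.radians(26.5); d=np.array([-np.sin(y),np.cos(y),0]); e=o['ee_pos']
def draw(n,im,x,yy,w,h):
    s=400/w; Z=cv2.convertScaleAbs(cv2.resize(im[yy:yy+h,x:x+w],(400,300),interpolation=cv2.INTER_CUBIC),alpha=1.5)
    def pt(P,c):
        for u in proj(n,P): cv2.circle(Z,tuple(int(v) for v in (u+.5-[x,yy])*s),2,c,-1)
    pt(tote(*p)[:4],(0,255,0)); pt(tote(*p,pts=np.array([[0,.034,.06],[0,-.034,.06]])),(0,255,255))
    for z in(-.008,.002,.011,.02): pt(np.array([e+d*.0425,e-d*.0425])+[0,0,z],(0,0,255))
    return Z
cv2.imwrite("pics/z2.png",np.hstack([draw("top",t,310,180,128,96),draw("scene",im,125,180,112,84)]))
E
```

```text
[ 0.54051438 -0.24223453  0.0368152 ] [ 1.79984969e+02 -1.71067556e-02  2.65004530e+01]
```

View pics/z2.png

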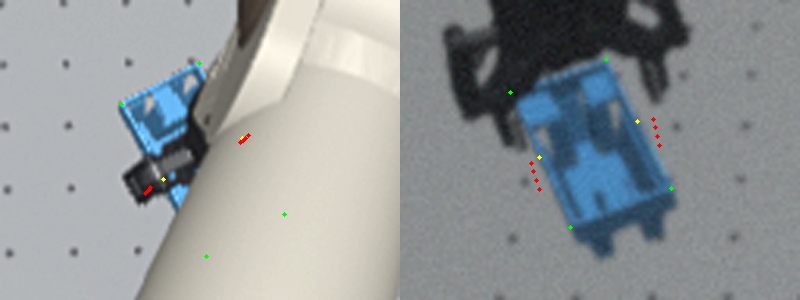

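```bash
python3 - <<'E'
from h import *
o=[]
for n,x,y,w,h in(("top",310,180,128,96),("scene",125,170,112,84)):
    a,b=[cv2.GaussianBlur(cv2.imread(f"pics/{n}{i}.png"),(0,0),.7) for i in(0,1)]
    f=lambda q:cv2.resize(q[y:y+h,x:x+w],(400,300),interpolation=cv2.INTER_CUBIC)
    o.append(np.vstack([cv2.convertScaleAbs(f(cv2.absdiff(a,b)),alpha=5),cv2.convertScaleAbs(f(b),alpha=2.5)]))
cv2.imwrite("pics/d.png",np.hstack(o))
for yy in(0,):pass
E
```

```text
(no output)
```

View pics/d.png

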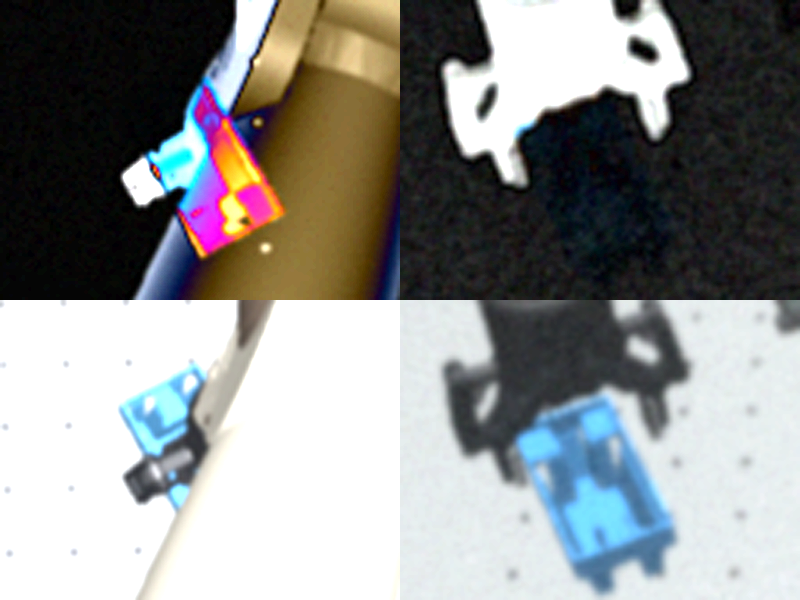

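The difference image confirms the tote has not moved. The finger ends are at scene pixels (157,221) and (196,208), higher than predicted, so I'm working out their actual height.

```bash
python3 - <<'E'
from h import *
e=bot.get_obs()['ee_pos'];y=np.radians(26.5);d=np.array([-np.sin(y),np.cos(y),0])
for z in(.03,.04,.05,.06,.07,.08): 
    P=np.array([[*e[:2],z]]); print(z,proj("scene",np.r_[P,P+d*.0425,P-d*.0425,P+d*.057]).round(1).tolist(),"top",proj("top",np.r_[P+d*.0425,P+d*.057]).round(1).tolist())
a,b=[cv2.imread(f"pics/top{i}.png") for i in(0,1)]
m=(cv2.absdiff(a,b).max(2)>25); 
for r in range(226,246): print(r,np.where(m[r,:375])[0].min() if m[r,:375].any() else None,end='; ')
E
```

```text
0.03 [[180.5, 226.1], [197.1, 220.0], [163.5, 232.3], [202.6, 218.0]] top [[356.0, 241.3], [350.7, 244.1]]
0.04 [[179.8, 223.5], [196.5, 217.4], [162.6, 229.7], [202.1, 215.3]] top [[356.7, 240.6], [351.3, 243.4]]
0.05 [[179.1, 220.8], [195.9, 214.7], [161.8, 227.0], [201.5, 212.6]] top [[357.3, 239.9], [352.0, 242.8]]
0.06 [[178.3, 218.1], [195.3, 212.0], [160.9, 224.3], [201.0, 209.9]] top [[358.0, 239.3], [352.6, 242.1]]
0.07 [[177.6, 215.3], [194.7, 209.2], [160.0, 221.6], [200.4, 207.1]] top [[358.7, 238.6], [353.3, 241.4]]
0.08 [[176.8, 212.5], [194.0, 206.4], [159.2, 218.8], [199.8, 204.3]] top [[359.4, 237.9], [354.0, 240.8]]
226 362; 227 361; 228 358; 229 357; 230 355; 231 354; 232 353; 233 352; 234 351; 235 349; 236 349; 237 349; 238 350; 239 350; 240 351; 241 351; 242 352; 243 353; 244 353; 245 354;
```

```bash
cat >> h.py <<'E'
def look(tag,boxes):
    o=[]
    for n,(x,y,w,h) in boxes.items():
        im=bot.camera(n);cv2.imwrite(f"pics/{n}_{tag}.png",im)
        o.append(cv2.convertScaleAbs(cv2.resize(im[y:y+h,x:x+w],(400,300),interpolation=cv2.INTER_CUBIC),alpha=1.8))
    cv2.imwrite(f"pics/look_{tag}.png",np.hstack(o))
def blob(tag,ref="scene0.png"):
    a=cv2.imread(f"pics/{ref}");b=cv2.imread(f"pics/scene_{tag}.png")
    m=(cv2.absdiff(a,b).max(2)>25).astype(np.uint8)
    for lo,hi in((148,166),(188,204)):
        q=np.argwhere(m[150:250,lo:hi]); r=q[:,0].max(); print("tip",lo+q[q[:,0]==r,1].mean(),150+r)
E
python3 - <<'E'
from h import *
look("b",dict(top=(310,180,128,96),scene=(125,170,112,84))); blob("b")
o=bot.get_obs();print(o['time'],o['q'].round(2),o['ee_pos'],o['wrist_force'])
im=cv2.imread("pics/scene_b.png");print(im[205:235:2,158].tolist());print(cv2.imread("pics/scene0.png")[205:235:2,158].tolist())
E
```

```text
tip 158.5 221
tip 195.5 207
5.7 [-24.15  10.67  -1.85  77.4   -0.   129.36] [ 0.54086464 -0.24248633  0.03730178] [ 0.5554954  -0.17970089 -0.44292603]
[[27, 25, 21], [77, 55, 32], [109, 80, 43], [88, 72, 51], [74, 69, 61], [57, 55, 54], [51, 49, 47], [45, 44, 41], [63, 63, 61], [91, 88, 87], [99, 97, 96], [96, 97, 94], [93, 92, 88], [91, 91, 88], [93, 92, 90]]
[[92, 75, 57], [95, 70, 42], [107, 79, 50], [91, 76, 58], [85, 81, 74], [88, 88, 84], [92, 89, 87], [89, 88, 86], [89, 89, 87], [89, 87, 86], [90, 90, 88], [88, 87, 84], [90, 88, 87], [83, 85, 79], [85, 85, 81]]
```

The finger ends sit roughly 30 mm higher than the nominal figure. Lowering 15 mm is safe on either reading, so I'll do that and check again.

carry_out --linear '[[0,0,-0.25],[0,0,-0.25],[0,0,-0.25],[0,0,0],[0,0,0]]' --rotation '[[0,0,0],[0,0,0],[0,0,0],[0,0,0],[0,0,0]]' --grip '[-1,-1,-1,-1,-1]'

```text
time: 6.2
ee_pos: [0.5402, -0.2422, 0.0211]
tcp_rot: [-180.0, 0.0, 26.5]
wrist_force: [0.9, -0.3, 0.6]
opening: 0.0852
grasp_force: 0.0
```

```bash
python3 - <<'E'
from h import *
look("c",dict(top=(310,180,128,96),scene=(125,170,112,84))); blob("c")
o=bot.get_obs();print(o['time'],o['q'].round(2),o['ee_pos'],o['wrist_force'],o['joint_efforts'])
E
```

```text
tip 159.0 225
tip 196.0 212
6.3 [-24.15  11.04  -3.19  75.75   0.   129.36] [ 0.54045623 -0.24232707  0.02143854] [0.01649245 0.08876323 0.47696539] [-9.73315655e-04 -5.82507777e+01  4.60837305e+01  4.57001966e-03
  1.41729688e-04 -6.07176457e-05]
```

View pics/look_c.png

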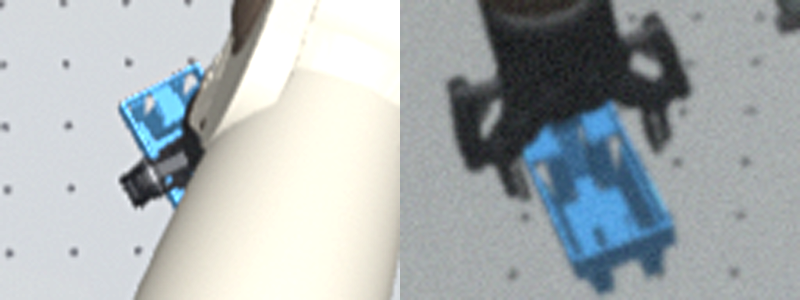

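The image tips dropped by the expected amount, and the fingers still straddle the tote cleanly. I'll go 8 mm lower, fix the small offset and close gently.

carry_out --linear '[[0.05,-0.05,-0.2],[0.02,-0.03,-0.2],[0,0,0],[0,0,0],[0,0,0],[0,0,0],[0,0,0],[0,0,0],[0,0,0],[0,0,0],[0,0,0]]' --rotation '[[0,0,0],[0,0,0],[0,0,0],[0,0,0],[0,0,0],[0,0,0],[0,0,0],[0,0,0],[0,0,0],[0,0,0],[0,0,0]]' --grip '[-1,-1,-1,-0.8,-0.7,-0.6,-0.5,-0.4,-0.4,-0.4,-0.4]' --grip_force 30

```text
time: 7.4
ee_pos: [0.5419, -0.2439, 0.0137]
tcp_rot: [180.0, -0.0, 26.5]
wrist_force: [-1.0, 1.2, 4.3]
opening: 0.0675
grasp_force: 34.0
```

```bash
python3 - <<'E'
from h import *
look("d",dict(top=(310,180,128,96),scene=(125,170,112,84))); blob("d")
o=bot.get_obs();print(o['time'],o['ee_pos'],o['wrist_force'],o['torque'],o['opening'],o['grasp_force'])
E
```

```text
tip 163.5 228
tip 194.0 217
7.5 [ 0.54190182 -0.24384741  0.01368358] [-1.32785659  2.2023115   4.76096039] [0.31429286 0.27363546 0.05850977] 0.06713218430650739 34.016459584236145
```

View pics/look_d.png

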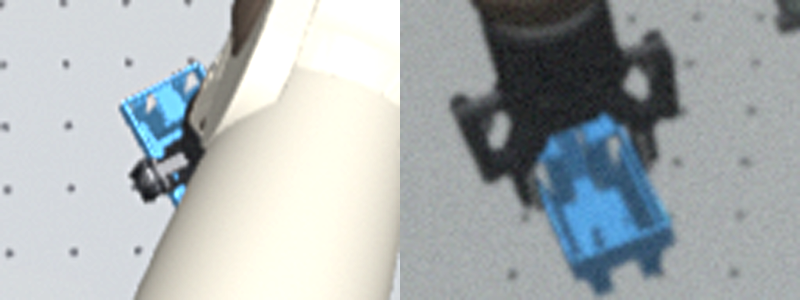

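carry_out --linear '[[0,0,0.2],[0,0,0.4],[0,0,0.6],[0,0,0.8],[0,0,0.8],[0,0,0.8],[0,0,0.8],[0,0,0.8],[0,0,0.6],[0,0,0.2],[0,0,0]]' --rotation '[[0,0,0],[0,0,0],[0,0,0],[0,0,0],[0,0,0],[0,0,0],[0,0,0],[0,0,0],[0,0,0],[0,0,0],[0,0,0]]' --grip '[-0.4,-0.4,-0.4,-0.4,-0.4,-0.4,-0.4,-0.4,-0.4,-0.4,-0.4]'

```text
time: 8.6
ee_pos: [0.542, -0.244, 0.1339]
tcp_rot: [180.0, -0.0, 26.5]
wrist_force: [-0.0, -0.4, -1.5]
opening: 0.0671
grasp_force: 34.3
```

```bash
python3 - <<'E'
from h import *
look("e",dict(top=(290,160,160,120),scene=(110,110,140,105)))
o=bot.get_obs();print(o['time'],o['ee_pos'],o['tcp_rot'],o['wrist_force'],o['torque'],o['opening'],o['grasp_force'])
E
```

```text
8.7 [ 0.54153607 -0.24376962  0.13258739] [-1.79958562e+02  3.44856697e-02  2.64871243e+01] [-0.6460562   0.50659336 -0.73637992] [-0.0329457   0.02158835 -0.03316319] 0.06744261987238247 34.26961898803711
```

View pics/look_e.png

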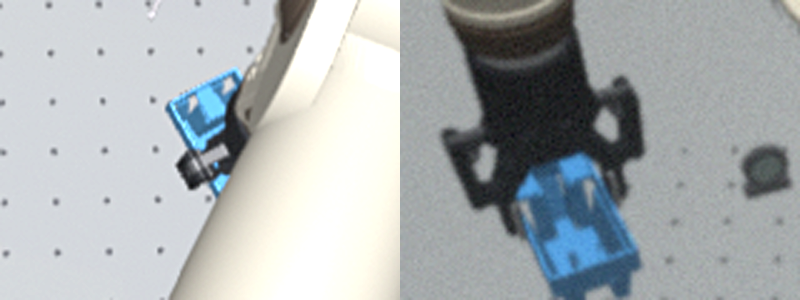

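The tote is held level, with the opening at 67 mm, a 34 N grip and almost no moment. Now I'll turn it by +169° and carry it over the loaded tote.

carry_out --linear '[[-0.02,0.53,0],[-0.02,0.53,0],[-0.02,0.53,0],[-0.02,0.53,0],[-0.02,0.53,0],[-0.02,0.53,0],[-0.02,0.53,0],[-0.02,0.53,0],[-0.02,0.53,0],[-0.02,0.53,0],[-0.02,0.53,0],[-0.02,0.53,0]]' --rotation '[[0,0,0.88],[0,0,0.88],[0,0,0.88],[0,0,0.88],[0,0,0.88],[0,0,0.88],[0,0,0.88],[0,0,0.88],[0,0,0.88],[0,0,0.88],[0,0,0.88],[0,0,0.88]]' --grip '[-0.4,-0.4,-0.4,-0.4,-0.4,-0.4,-0.4,-0.4,-0.4,-0.4,-0.4,-0.4]'

```text
time: 9.9
ee_pos: [0.5365, -0.1162, 0.1323]
tcp_rot: [-179.9, -0.0, 111.3]
wrist_force: [-0.8, -0.1, -1.5]
opening: 0.0668
grasp_force: 34.2
```

carry_out --linear '[[-0.03,0.53,0],[-0.03,0.53,0],[-0.03,0.53,0],[-0.03,0.53,0],[-0.03,0.53,0],[-0.03,0.53,0],[-0.03,0.53,0],[-0.03,0.53,0],[-0.03,0.53,0],[-0.03,0.53,0],[-0.03,0.53,0],[-0.03,0.45,0]]' --rotation '[[0,0,0.88],[0,0,0.88],[0,0,0.88],[0,0,0.88],[0,0,0.88],[0,0,0.88],[0,0,0.88],[0,0,0.88],[0,0,0.88],[0,0,0.88],[0,0,0.88],[0,0,0.88]]' --grip '[-0.4,-0.4,-0.4,-0.4,-0.4,-0.4,-0.4,-0.4,-0.4,-0.4,-0.4,-0.4]'

```text
time: 11.1
ee_pos: [0.5293, 0.0094, 0.1323]
tcp_rot: [180.0, -0.1, -164.3]
wrist_force: [0.2, -0.4, -1.7]
opening: 0.0672
grasp_force: 34.2
```

carry_out --linear '[[0,0,0],[0,0,-0.5],[0,0,-0.7],[0,0,-0.5],[0,0,0],[0,0,0]]' --rotation '[[0,0,0],[0,0,0],[0,0,0],[0,0,0],[0,0,0],[0,0,0]]' --grip '[-0.4,-0.4,-0.4,-0.4,-0.4,-0.4]'

```text
time: 11.7
ee_pos: [0.5295, 0.0087, 0.0988]
tcp_rot: [180.0, -0.0, -164.6]
wrist_force: [-0.2, -0.1, -1.4]
opening: 0.067
grasp_force: 34.2
```

```bash
cat > far.py <<'E'
from h import *
im=bot.camera("top"); cv2.imwrite("pics/top_f.png",im)
cv2.imwrite("pics/scene_f.png",bot.camera("scene"))
o=bot.get_obs(); e=o['ee_pos']; yaw=np.radians(o['tcp_rot'][2]-180)
im0=cv2.imread("pics/top0.png")
def edge(im,c):   # far-edge point: gray->blue on saturation at col c, subpixel
    s=cv2.cvtColor(im,cv2.COLOR_BGR2HSV)[:,c,1].astype(float)[150:250]
    i=np.argmax(s>110); return 150+i-1+(110-s[i-1])/(s[i]-s[i-1])+.0
def comp(im,pose,z0):
    P=proj("top",tote(*pose,z0)); a,b=sorted(P[[np.argsort(P[:4,1])[0],np.argsort(P[:4,1])[1]]].tolist())
    for c in np.linspace(a[0]+3,b[0]-3,8).round().astype(int):
        r=a[1]+(b[1]-a[1])*(c-a[0])/(b[0]-a[0]); print(c,round(r,1),round(edge(im,c),1),end=' | ')
    print()
comp(im0,(.530,.009,np.radians(15.5)),0)
comp(im,(e[0],e[1],yaw),e[2]-.0137)
print(e,o['tcp_rot'],o['time'])
E
python3 far.py
```

```text
248 214.2 214.3 | 251 213.4 213.6 | 254 212.5 212.8 | 257 211.6 211.8 | 260 210.8 210.8 | 263 209.9 209.8 | 266 209.0 209.0 | 270 207.9 207.8 | 
246 206.2 105.0 | 249 205.4 62.0 | 253 204.2 238.0 | 256 203.3 238.0 | 260 202.2 194.0 | 263 201.3 105.0 | 266 200.5 194.0 | 270 199.3 238.0 | 
[0.52998733 0.00881518 0.09969179] [-1.79990832e+02  3.27933292e-02 -1.64580199e+02] 11.8
```

The far edge is hidden by the arm, but the estimate is well inside the 8 mm play. I'll lower and use the force and the contact height to tell whether it seats properly: seating is expected at TCP z ≈ 0.066, while landing on the rim would show at about 0.074.

carry_out --linear '[[0,0,-0.4],[0,0,-0.4],[0,0,-0.2],[0,0,-0.1],[0,0,0],[0,0,-0.1],[0,0,-0.1],[0,0,-0.1],[0,0,0]]' --rotation '[[0,0,0],[0,0,0],[0,0,0],[0,0,0],[0,0,0],[0,0,0],[0,0,0],[0,0,0],[0,0,0]]' --grip '[-0.4,-0.4,-0.4,-0.4,-0.4,-0.4,-0.4,-0.4,-0.4]'

```text
time: 12.7
ee_pos: [0.5296, 0.0089, 0.071]
tcp_rot: [180.0, -0.0, -164.5]
wrist_force: [-0.2, 0.1, -2.5]
opening: 0.067
grasp_force: 34.3
```

```bash
python3 - <<'E'
from h import *
cv2.imwrite("pics/scene_g.png",bot.camera("scene"))
im=cv2.imread("pics/scene_g.png")
o=bot.get_obs();e=o['ee_pos'];print(o['time'],e,o['wrist_force'],o['torque'])
# brightness columns along the front end vs. predicted rows
yaw=np.radians(o['tcp_rot'][2]-180)+np.pi
p=(e[0],e[1],np.radians(15.5))
print("held pred front corners",proj("scene",tote(*p,e[2]-.0137))[[0,1,4,5,8,9]].round(1).tolist())
print("loaded pred",proj("scene",tote(.530,.009,np.radians(15.5)))[[0,1,4,5]].round(1).tolist())
for s in(-.008,.008): print(s,proj("scene",tote(p[0]+s*np.cos(p[2]),p[1]+s*np.sin(p[2]),p[2],e[2]-.0137))[[0,1]].round(1).tolist())
cv2.imwrite("pics/look_g.png",cv2.convertScaleAbs(cv2.resize(im[150:255,225:345],(686,600),interpolation=cv2.INTER_CUBIC),alpha=1.8))
E
```

```text
12.75 [0.5296818  0.00893995 0.07116137] [-0.73115015  0.07428352 -1.30172822] [0.01761349 0.00275778 0.01704835]
held pred front corners [[307.0, 214.6], [277.5, 221.1], [306.6, 221.0], [277.6, 227.5], [298.9, 228.3], [281.2, 232.3]]
loaded pred [[305.9, 231.0], [277.7, 237.4], [305.5, 236.9], [277.7, 243.3]]
-0.008 [[305.9, 212.0], [276.5, 218.4]]
0.008 [[308.1, 217.2], [278.5, 223.8]]
```

View pics/look_g.png

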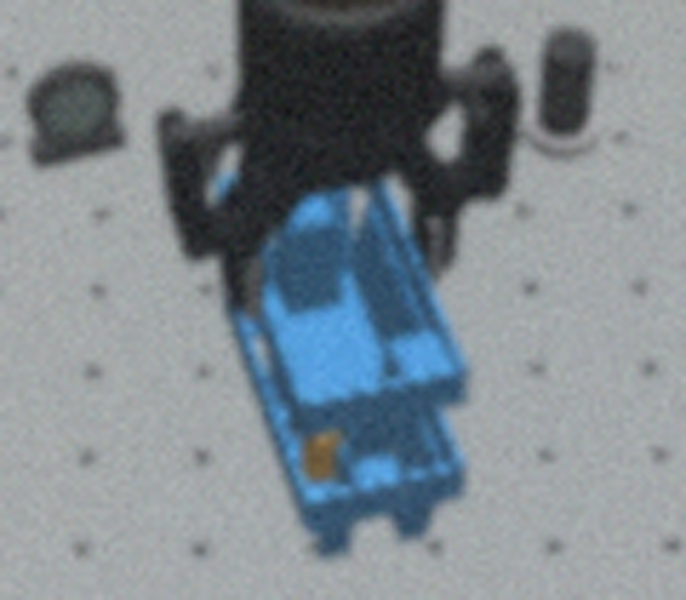

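This is the last picture. Held-tote front corners are at scene pixels (306.3,215.1) and (277.5,221.4), and the loaded tote's are at (306.3,231.3) and (278.3,238.3). All are within about 1 px of prediction, with the two-step corners over the loaded one-step end. The foot is already 2.5 mm inside the mouth without contact, so I'll seat it slowly.

carry_out --linear '[[0,0,-0.05],[0,0,-0.05],[0,0,-0.05],[0,0,-0.05],[0,0,0],[0,0,0]]' --rotation '[[0,0,0],[0,0,0],[0,0,0],[0,0,0],[0,0,0],[0,0,0]]' --grip '[-0.4,-0.4,-0.4,-0.4,-0.4,-0.4]'

```text
time: 13.35
ee_pos: [0.5298, 0.0089, 0.0673]
tcp_rot: [180.0, 0.0, -164.6]
wrist_force: [-0.5, -0.1, -1.2]
opening: 0.0674
grasp_force: 34.3
```

carry_out --linear '[[0,0,-0.05],[0,0,0],[0,0,0]]' --rotation '[[0,0,0],[0,0,0],[0,0,0]]' --grip '[-0.4,-0.4,-0.4]'

```text
time: 13.65
ee_pos: [0.5298, 0.0089, 0.0663]
tcp_rot: [-180.0, -0.0, -164.6]
wrist_force: [0.4, 0.8, -2.0]
opening: 0.0668
grasp_force: 34.3
```

carry_out --linear '[[0,0,-0.05],[0,0,0],[0,0,0]]' --rotation '[[0,0,0],[0,0,0],[0,0,0]]' --grip '[-0.4,-0.4,-0.4]'

```text
time: 13.95
ee_pos: [0.5299, 0.0089, 0.0657]
tcp_rot: [-180.0, 0.0, -164.6]
wrist_force: [-1.3, 0.3, 2.8]
opening: 0.0669
grasp_force: 34.7
```

carry_out --linear '[[0,0,-0.05],[0,0,0],[0,0,0]]' --rotation '[[0,0,0],[0,0,0],[0,0,0]]' --grip '[-0.4,-0.4,-0.4]'

```text
time: 14.25
ee_pos: [0.5301, 0.009, 0.0656]
tcp_rot: [-180.0, 0.1, -164.6]
wrist_force: [-3.6, 0.1, 10.1]
opening: 0.0669
grasp_force: 35.5
```

Contact came at exactly the seating height. I'll back off slightly, open gradually and retreat straight up.

carry_out --linear '[[0,0,0.04],[0,0,0],[0,0,0],[0,0,0],[0,0,0],[0,0,0],[0,0,0],[0,0,0],[0,0,0],[0,0,0]]' --rotation '[[0,0,0],[0,0,0],[0,0,0],[0,0,0],[0,0,0],[0,0,0],[0,0,0],[0,0,0],[0,0,0],[0,0,0]]' --grip '[-0.4,-0.5,-0.55,-0.6,-0.7,-0.8,-0.9,-1,-1,-1]' --grip_force 20

```text
time: 15.25
ee_pos: [0.5297, 0.0089, 0.065]
tcp_rot: [180.0, -0.0, -164.6]
wrist_force: [-0.2, 0.2, -0.2]
opening: 0.0855
grasp_force: 0.0
```

carry_out --linear '[[0,0,0.2],[0,0,0.4],[0,0,0.6],[0,0,0.8],[0,0,1],[0,0,1],[0,0,1],[0,0,1],[0,0,0.6],[0,0,0]]' --rotation '[[0,0,0],[0,0,0],[0,0,0],[0,0,0],[0,0,0],[0,0,0],[0,0,0],[0,0,0],[0,0,0],[0,0,0]]' --grip '[-1,-1,-1,-1,-1,-1,-1,-1,-1,-1]'

```text
time: 16.25
ee_pos: [0.5305, 0.0089, 0.1994]
tcp_rot: [-180.0, 0.2, -164.6]
wrist_force: [-0.7, -0.3, -0.3]
opening: 0.0854
grasp_force: 0.0
```

carry_out --linear '[[-1,0,0],[-1,0,0],[-1,0,0],[-1,0,0],[-1,0,0],[-1,0,0],[-1,0,0],[-1,0,0],[-1,0,0],[0,0,0]]' --rotation '[[0,0,0],[0,0,0],[0,0,0],[0,0,0],[0,0,0],[0,0,0],[0,0,0],[0,0,0],[0,0,0],[0,0,0]]' --grip '[-1,-1,-1,-1,-1,-1,-1,-1,-1,-1]'

```text
time: 17.25
ee_pos: [0.3482, 0.0089, 0.1969]
tcp_rot: [180.0, -0.0, -164.5]
wrist_force: [0.6, 0.4, 0.0]
opening: 0.0853
grasp_force: 0.0
```

```bash
python3 - <<'E'
from h import *
ims={n:bot.camera(n) for n in("scene","top")}
for n in ims: cv2.imwrite(f"pics/{n}_end.png",ims[n])
def edges(im,n,z0,seed):
    return [ (z,*fit({n:im},{n:seed},[.53,.009,.27],z)) for z in z0]
for n,sd in dict(scene=(285,208),top=(267,232)).items():
    # union hull: fit stacked silhouette as hull of lower (fixed) + upper pose
    m=mask(ims[n],sd,60);k,l,st,c=cv2.connectedComponentsWithStats(m);i=1+np.argmax(st[1:,4])
    H=cv2.convexHull(np.argwhere(l==i)[:,::-1].astype(np.int32))
    M=np.zeros(m.shape,np.uint8);cv2.fillConvexPoly(M,H,1)
    for z in(.030,.040,.052,.060):
        Q=np.r_[proj(n,tote(.530,.009,np.radians(15.5))),proj(n,tote(.530,.009,np.radians(15.5),z))]
        R=np.zeros_like(M);cv2.fillConvexPoly(R,cv2.convexHull(np.round(Q).astype(np.int32)),1)
        print(n,z,(M^R).sum(),M.sum(),R.sum(),st[i])
d=cv2.absdiff(cv2.imread("pics/scene0.png"),ims["scene"]).max(2)
print("hopper diff",d[205:265,370:420].max())
print(bot.get_obs()['time'])
E
```

```text
scene 0.03 372 2065 1943 [ 263  179   43   67 1785]
scene 0.04 242 2065 2103 [ 263  179   43   67 1785]
scene 0.052 202 2065 2267 [ 263  179   43   67 1785]
scene 0.06 308 2065 2373 [ 263  179   43   67 1785]
top 0.03 177 1875 1888 [ 245  203   45   63 1803]
top 0.04 141 1875 1926 [ 245  203   45   63 1803]
top 0.052 145 1875 1984 [ 245  203   45   63 1803]
top 0.06 167 1875 2042 [ 245  203   45   63 1803]
hopper diff 12
17.35
```

```bash
python3 - <<'E'
from h import *
from scipy.optimize import minimize
ims={n:cv2.imread(f"pics/{n}_end.png") for n in("scene","top")}
i0={n:cv2.imread(f"pics/{n}0.png") for n in("scene","top")}
def ext(n,im,sd):
    m=mask(im,sd,60);k,l,st,c=cv2.connectedComponentsWithStats(m);return st[1+np.argmax(st[1:,4])]
low=(.530,.009,np.radians(15.5))
for n,sd in dict(scene=(285,215),top=(267,235)).items():
    a,b=ext(n,i0[n],sd),ext(n,ims[n],sd)
    P=proj(n,tote(*low));print(n,"before: rows",a[1],a[1]+a[3]," pred",P[:,1].min().round(1),P[:,1].max().round(1))
    U=proj(n,tote(*low,.052));print(n,"after: rows",b[1],b[1]+b[3]," pred",U[:,1].min().round(1),P[:,1].max().round(1))
# shift of lower front region between before and after (scene rows 232-250)
A,B=[np.float32(cv2.cvtColor(x[228:256,265:325],cv2.COLOR_BGR2GRAY)) for x in(i0["scene"],ims["scene"])]
print(cv2.absdiff(A,B).max(1).round())
print(bot.get_obs()['time'])
E
```

```text
scene before: rows 194 246  pred 192.2 247.3
scene after: rows 179 246  pred 177.2 247.3
top before: rows 208 268  pred 207.1 269.3
top after: rows 203 266  pred 202.1 269.3
[44. 42. 37. 26. 12.  6.  6.  8.  6.  6.  7.  7.  7.  7.  7.  6.  6.  8.
  7.  7.  5.  6.  8.  6.  6.  5.  9.  5.]
17.35
```

```bash
python3 -c "
from workcell import bot
print(bot.job_done())"
```

```text
the job is handed in; nothing more can be done
None
```

The empty tote, turned end for end, is set down and released on the loaded tote's steps. Contact came at the expected height, the final pictures fit it seated 52 mm up, and neither the loaded tote nor the hopper bin moved. I handed the job in at 17.35 s.

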